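Zero the read-out, then load the sample press four clicks

TASK

Zero the force read-out of the sample press: twist the winged knob on the white box clockwise (seen from above) to its stop, let go and let it spring back. Then push the press's lever down from its rest by exactly four clicks, feeling each one and never a fifth, and keep holding it down there: the program finishes while still holding the lever against its spring. Leave the mortar, the jar and the bottle where they stand.

Things in the scene. Friction and masses are not known exactly. Their poses are not given: they have to be found in the camera images.
- knob_grip (a point): Point on the vertical axis of the black zero knob, at grip height: 88 mm above the table, 33 mm above the box's flat top. The knob's wing is an upright bar 46 mm long along this point's x and 14 mm thick along its y, from 24 mm below to 10 mm above this point, on a 48 mm disc whose upper face is 22 mm below it. The point turns with the knob.
- knob (a joint): Angle of the zero knob in rad: 0 sprung home, grows clockwise seen from above, stop at 1.05 (about 60 degrees). It counts as at the stop from 0.97, held there 0.1 s. The spring takes about 0.04 N m at home and 0.16 N m at the stop, and turns it home in about half a second when let go.
- lever_grip (a point): Centre of the lever's grip, a level black rubber round bar 20 mm thick and 80 mm long, parallel to the press's y axis. It moves on an upright circle of 160 mm radius about the lever's pivot. At rest it lies 70 mm above and 144 mm in front (press -x) of the pivot, 200 mm above the table; pushed down it first moves a little away from the pivot.
- lever (a joint): Lever angle, rad: 0 at its upper rest (0.45 above level), grows as the grip goes down, end stop 1.0. One click per 0.15 rad (24 mm of grip travel): click k snaps over at (k - 0.5) x 0.15 and seats at k x 0.15, so four clicks seat at 0.60. In each click the push needed jumps to 9 to 12 N on leaving a seat, then falls evenly to about 3 N just before the next. Let go, it springs up.
- press: Bench-fixed hand press: grey base plate 200 x 130 mm (90 mm to -x, 110 mm to +x of the origin), white frame up to 170 mm high, toothed disc on the +y side up to 188 mm. Origin: on the table under the lever's pivot axis, which runs along the press's y at 130 mm height. The lever is on the -y side (grip centred at y = -50 mm) and points to -x, the front.
- readout: White force read-out box, fixed to the bench, 150 x 170 x 55 mm (x, y, z); origin: centre of its underside. The knob's axis is at y = -20 mm; a dark flat display is on top at the +y side.
- mortar: Bystander: white ceramic mortar bowl, 84 mm across, 40 mm high; origin: centre of its underside.
- jar: Bystander: amber jar, 48 mm across, 60 mm high; origin: centre of its underside.
- bottle: Bystander: white bottle with blue cap, 64 mm across, 130 mm high; origin: centre of its underside.
Not all that is in view belongs to the job. There is more than one size of the readout; the job needs the largest.

How it is judged (in metres and radians):
On the way, in this order (a step that is already met when the one before it is completed fails the run):
1. the zero knob is twisted clockwise to its stop, with the lever at rest (value of joint knob above 0.97 rad and value of joint lever below 0.06 rad), for 0.1 s.
2. the knob is let go and has sprung back, with the lever still at rest (value of joint knob below 0.08 rad and contact force between each of the arm, the fingers and readout below 0.1 N and value of joint lever below 0.06 rad), for 0.2 s.
3. the lever is pushed down to the fourth click by the fingers (value of joint lever between 0.53 and 0.67 rad and contact force between the fingers and lever above 0.8 N), for 0.2 s.
At the end, for the whole second after the job is handed in: The lever is held still by the fingers at the fourth click (joint between 0.53 and 0.67 rad, fingers bearing on it with over 0.8 N), the knob is sprung back (below 0.08 rad) and the mortar, jar and bottle are within 20 mm of their starts (all of step 3 and velocity of joint lever between -0.1 and 0.1 rad/s and value of joint knob below 0.08 rad and distance of each of mortar, jar, bottle from where it was at the start of the episode below 0.02 m); the arm keeps its last pose, push and grip.
It fails at once if the lever is pushed past the fifth click (value of joint lever above 0.7 rad).
It fails at once if a bystander is moved more than 20 mm (distance of any of mortar, jar, bottle from where it was at the start of the episode above 0.02 m).
It also fails if it takes over 69 s, if anything falls off the work surface, if the arm or the gripper's body presses on something with over 40 N, if the wrist force passes 120 N, or if a joint passes its speed limit or range.

ROBOT

A 6-joint arm with a two-finger parallel gripper is mounted at the origin on the work surface. World frame = base frame: x ahead of the robot, y to its left, z up, the work surface at z = 0. Lengths are in m, angles in degrees, forces in N, time in s.
With the tool pointing down it reaches from about 0.25 to 0.725 m from the base axis. Payload 9.7 kg.
Tool frame: the origin (TCP) lies midway between the tips of the shut fingers; the grasp point (between the pads) lies 19 mm behind it; z points along the fingers, y is the line along which they close (so a half turn about z gives the same grasp; the last joint's range is limited). The gripper opens to 85 mm and grips with 20 to 120 N. Pads are 22 mm wide; open, the fingers measure 114 mm over their backs; the gripper's body (76 mm by 85 mm) begins 54 mm behind the grasp point. The pads swing forward as they close: fully open they stand 13 mm farther back than shut.
Start: joints at [68.239, 4.979, 10.078, 95.1, 0, 90], TCP at [0.204, 0.511, 0.231] pointing down, gripper open.
Joint ranges: [-179.16, 179.16], [-48.56, 103.87], [-65.8, 70.77], [-126.05, 130.52], [-82.76, 87.17], [-180, 180]. Speed limits (degrees/s): [127.2, 127.2, 147.25, 180, 180, 180].

INTERFACE

Orientations are given as [roll, pitch, yaw] about the fixed x, y, z axes, in that order (R = Rz(yaw) Ry(pitch) Rx(roll)).
In Python, from workcell import bot gives the robot as it stands. The module is installed in compiled form; this text tells all that it offers.
- The arm moves only by the tool send_rows, never from a script. Its argument "moves" is one flat list of numbers, 7 for each row, row after row: the shift along the world's x, y, z normalised to -1 to 1, where 1 is 0.025 m, then the turn, a rotation vector about the world's x, y, z normalised to -1 to 1, where 1 is 0.15 rad, then the closure, from -1 (fully open) to 1 (shut), so that 0 is half open. A call has 1 to 8 rows; each row shifts and turns the commanded pose from where the row before left it; what a row does not reach is not made up. A row lasts 1/8 s, in which the tool goes at most 62.5 mm and 10.7 degrees, less where a joint would pass 70% of its speed; a pose out of reach is approached as far as the arm can. A call with a number of a shift or a turn outside -1 to 1 is refused whole. A call with a gripper value outside its range is refused whole. The fingers move at their own pace and stop on an object; "squeeze" is the grip in N (left out, the last holds). Time passes only in rows, so rows that do not move let the fingers close. It gives the time, the measured TCP pose, the force, the opening and the grip force at its end, in the units of the state.
- bot.get_obs(): the state, without advancing time (a new reading comes with each control period).
- bot.camera(name): name is "side" or "top" or "wrist"; returns a dict with "color" (480x640x3 uint8, red, green, blue), "camera_matrix" (3x3 intrinsics, pixels), "D" ([k1, k2, p1, p2, k3] as OpenCV has them; the pictures are not rectified), "R" (3x3) and "t" (3): a world point X has camera coordinates R X + t. Camera axes: x right, y down, z forward; pixel columns grow to the right and rows downward; lengths in m; the calibration is good to about 2 mm. A picture is of the moment at which its call begins. There is no depth.
- bot.job_done(): hands the job in; it is judged then, once.
Trained networks look in the newest picture that a camera, given by its name, has taken for a name from the list of things; names that differ only in an ending like _2 or _b are one class to them, and where a whole thing is asked for, a point or a joint stands for the part that bears it (a point fixed in the world has none). Each returns a list of dicts, best first, with "p" (0 to 1); they miss things now and then, are a little off and sometimes report something else, mostly with a low value. They report only what shows in the picture. A call takes as long as a camera call. They do not tell look-alikes from the thing itself.
- bot.boxes_of(camera, query): "extent" ([left, top, right, bottom] in pixels, round what is visible of it).
- bot.trace(camera, query): "region" (480x640 bool, what is visible of it) and "extent" ([left, top, right, bottom] in pixels, round what is visible of it).
- bot.landmark_of(camera, query): "pixel" ([column, row] in pixels: a listed point, or the origin of a listed thing).
The state is a dict: "time": time; "q": joint angles; "qd": joint speeds; "joint_efforts": joint torques, N m; "ee_pos": TCP position; "tcp_rot": TCP orientation; "wrist_force": force on the tool from outside, world axes, zero at the start; "torque": the same for the moment, N m; "opening": finger opening in m; "grasp_force": force on a finger pad.
Only numpy, scipy, OpenCV 4.12 (cv2) and the standard library are available. Lean on these libraries where they do the work, as an engineer would, in place of code of your own. Each camera call takes 0.05 s, during which the arm holds its last target. There are 200 camera calls.

## Working session

There is one attempt and no reset: what is moved stays moved. The work goes in short steps, Python scripts to look and compute and a tool call to move; the robot and the scene stay as the last step left them, time stands still between calls to the robot, and variables do not carry over. Pictures are saved under pics/ and viewed, at most 10 in all, crops included, and the job is handed in when it is done.

Besides the shell and the picture viewer there is one more tool, called after "Emit:" by a JSON object that holds its "name" and its "arguments". send_rows: Moves the arm, as the interface text tells. Its arguments: {"type":"object","properties":{"moves":{"type":"array"},"squeeze":{"type":"number"}},"required":["moves"]}

```bash
mkdir -p pics
cat > h.py <<'E'
import numpy as np,cv2
from workcell import bot
def ray(c,px):
    K=c["camera_matrix"];n=cv2.undistortPoints(np.array([[px]],float),K,np.array(c["D"],float))[0,0]
    d=c["R"].T@np.array([n[0],n[1],1]);o=-c["R"].T@c["t"];return o,d/np.linalg.norm(d)
def at_z(c,px,z):
    o,d=ray(c,px);return o+d*(z-o[2])/d[2]
def proj(c,X):
    return cv2.projectPoints(np.array(X,float).reshape(-1,3),cv2.Rodrigues(np.array(c["R"]))[0],np.array(c["t"],float),c["camera_matrix"],np.array(c["D"],float))[0].reshape(-1,2)
E
python3 - <<'E'
from h import *
np.set_printoptions(precision=3,suppress=True)
Z=dict(knob_grip=.088,lever_grip=.2,press=0,readout=0,mortar=0,jar=0,bottle=0)
for n in("top","side"):
    c=bot.camera(n);cv2.imwrite(f"pics/{n}0.png",c["color"][:,:,::-1])
    print(n,-c["R"].T@c["t"])
    for k,z in Z.items():
        for r in bot.landmark_of(n,k)[:3]: print(n,k,round(r["p"],2),np.array(r["pixel"]),at_z(c,r["pixel"],z))
        if k in("readout",): print([(round(r["p"],2),r["extent"]) for r in bot.boxes_of(n,k)])
print(bot.get_obs())
E
```

```text
top [ 0.468 -0.01   1.468]
top knob_grip 0.64 [413.6 203.3] [ 0.665 -0.28   0.088]
top knob_grip 0.6 [395.1 275.7] [ 0.454 -0.227  0.088]
top knob_grip 0.54 [256.2 267.7] [0.47  0.173 0.088]
top lever_grip 0.86 [258.1 267.8] [0.47  0.153 0.2  ]
top press 0.65 [240.5 223.2] [0.606 0.237 0.   ]
top readout 0.93 [397.5 209.4] [ 0.657 -0.247  0.   ]
top readout 0.82 [472.  206.1] [ 0.672 -0.482  0.   ]
top readout 0.56 [387.6 277.7] [ 0.447 -0.218  0.   ]
[(0.82, [364.1, 256.0, 412.7, 290.8]), (0.73, [453.0, 181.7, 494.1, 222.1]), (0.58, [370.2, 179.5, 435.2, 235.9])]
top mortar 0.62 [311.3 304.3] [0.362 0.014 0.   ]
top jar 0.7 [314.7 179.2] [0.747 0.01  0.   ]
top bottle 0.59 [169.7 239.7] [0.551 0.456 0.   ]
side [ 0.456 -1.154  0.917]
side knob_grip 0.94 [354.1 323.6] [ 0.658 -0.264  0.088]
side knob_grip 0.74 [381.9 412.9] [ 0.669 -0.509  0.088]
side knob_grip 0.62 [263.1 324.5] [ 0.458 -0.249  0.088]
side lever_grip 0.91 [258.3 191.7] [0.463 0.152 0.2  ]
side press 0.6 [301.2 232.9] [0.588 0.246 0.   ]
side readout 0.98 [347.2 344.4] [ 0.652 -0.238  0.   ]
side readout 0.91 [378.1 425.5] [ 0.677 -0.471  0.   ]
side readout 0.65 [263.5 343.4] [ 0.457 -0.217 -0.   ]
[(0.79, [310.5, 300.9, 395.4, 380.1]), (0.66, [239.4, 313.5, 287.9, 364.8]), (0.63, [350.5, 389.4, 409.3, 454.6])]
side mortar 0.83 [223.1 283.6] [0.358 0.017 0.   ]
side jar 0.86 [365.5 274.4] [0.745 0.024 0.   ]
side bottle 0.9 [285.1 198. ] [0.553 0.465 0.   ]
{'time': 0.9, 'q': array([68.241,  4.979, 10.078, 95.099, -0.001, 89.999]), 'qd': array([ 0.064, -0.06 , -0.029,  0.015, -0.096, -0.092]), 'joint_efforts': array([ -0.002, -52.01 ,  46.485,   0.002,  -0.   ,   0.   ]), 'ee_pos': array([0.204, 0.511, 0.231]), 'tcp_rot': array([-179.999,    0.001,  158.242]), 'wrist_force': array([-0.312, -0.391, -0.89 ]), 'torque': array([-0.005, -0.003,  0.034]), 'grasp_force': 0.0, 'opening': 0.08520945035533245}
```

View pics/top0.png

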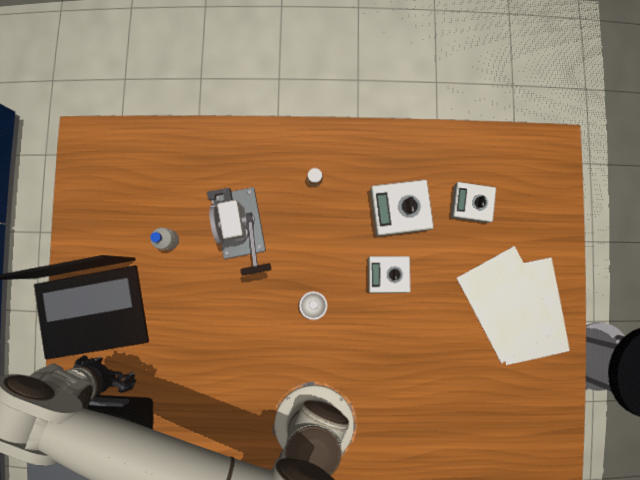

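View pics/side0.png

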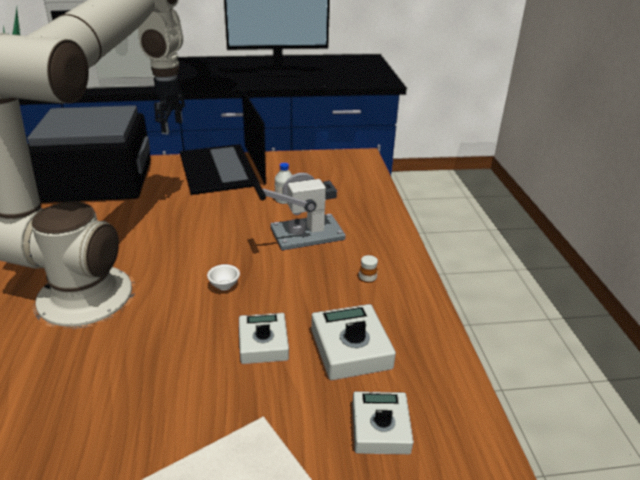

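Readout candidates in the top view are A (401,207), B (389,275) and C (473,203). A fits: its footprint is clearly the largest in both views. I'll confirm it in one crop and start the transit meanwhile.

Run:
```python
import cv2,numpy as np
a=cv2.imread("pics/top0.png")[165:305,355:505];b=cv2.imread("pics/side0.png")[290:460,230:420]
cv2.imwrite("pics/crop.png",np.hstack([cv2.resize(a,(400,400),interpolation=3),cv2.resize(b,(400,400),interpolation=3)]))
```

```text
(no output)
```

View pics/crop.png

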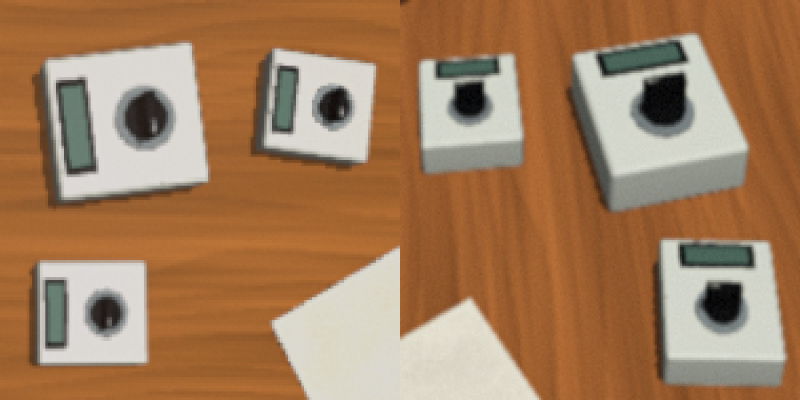

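Emit:
{"name": "send_rows", "arguments": {"moves": [0.55, -1, 1, 0, 0, -0.565, -1, 0.55, -1, 1, 0, 0, -0.565, -1, 0.55, -1, 1, 0, 0, -0.565, -1, 0.55, -1, 1, 0, 0, -0.565, -1, 0.55, -1, 0, 0, 0, -0.565, -1, 0.55, -1, 0, 0, 0, -0.565, -1, 0.55, -1, 0, 0, 0, -0.565, -1, 0.55, -1, 0, 0, 0, -0.565, -1]}}

```text
time: 1.9
ee_pos: [0.3142, 0.31, 0.3314]
tcp_rot: [180.0, -0.0, 119.2]
wrist_force: [0.5, 0.5, -0.8]
opening: 0.0855
grasp_force: 0.0
```

Emit:
{"name": "send_rows", "arguments": {"moves": [0.55, -1, 0, 0, 0, -0.565, -1, 0.55, -1, 0, 0, 0, -0.565, -1, 0.55, -1, 0, 0, 0, -0.565, -1, 0.55, -1, 0, 0, 0, -0.565, -1, 0.55, -1, 0, 0, 0, -0.565, -1, 0.55, -1, 0, 0, 0, -0.565, -1, 0.55, -1, 0, 0, 0, -0.565, -1, 0.55, -1, 0, 0, 0, -0.565, -1]}}

```text
time: 2.9
ee_pos: [0.4243, 0.11, 0.3314]
tcp_rot: [180.0, -0.0, 80.4]
wrist_force: [1.2, 0.4, 0.1]
opening: 0.0852
grasp_force: 0.0
```

Emit:
{"name": "send_rows", "arguments": {"moves": [0.55, -1, 0, 0, 0, -0.565, -1, 0.55, -1, 0, 0, 0, -0.565, -1, 0.55, -1, 0, 0, 0, -0.565, -1, 0.55, -1, 0, 0, 0, -0.565, -1, 0.55, -1, 0, 0, 0, -0.565, -1, 0.55, -1, 0, 0, 0, -0.565, -1, 0.55, -1, 0, 0, 0, -0.565, -1, 0.55, -1, 0, 0, 0, -0.565, -1]}}

```text
time: 3.9
ee_pos: [0.5343, -0.0901, 0.3313]
tcp_rot: [180.0, -0.0, 41.5]
wrist_force: [-0.1, 0.7, -0.7]
opening: 0.0855
grasp_force: 0.0
```

Emit:
{"name": "send_rows", "arguments": {"moves": [0.55, -1, -0.5, 0, 0, -0.565, -1, 0.55, -1, -0.5, 0, 0, -0.565, -1, 0.55, -1, -0.5, 0, 0, -0.565, -1, 0.55, -1, -0.5, 0, 0, -0.565, -1, 0.55, -1, -0.5, 0, 0, -0.565, -1, 0.55, -1, -0.5, 0, 0, -0.565, -1, 0.55, -1, -0.5, 0, 0, -0.565, -1, 0, 0, 0, 0, 0, 0, -1]}}

```text
time: 4.9
ee_pos: [0.6302, -0.2655, 0.2413]
tcp_rot: [-179.9, 0.2, 7.6]
wrist_force: [-0.1, -0.4, -0.1]
opening: 0.0853
grasp_force: 0.0
```

Run:
```python
from h import *
np.set_printoptions(precision=3,suppress=True)
c=bot.camera("wrist");cv2.imwrite("pics/w1.png",c["color"][:,:,::-1])
for k,z in(("knob_grip",.088),("readout",0)):
    for r in bot.landmark_of("wrist",k)[:3]: print(k,round(r["p"],2),np.array(r["pixel"]),at_z(c,r["pixel"],z))
s=bot.get_obs();print(s["q"],s["ee_pos"],s["tcp_rot"],s["wrist_force"])
```

```text
knob_grip 0.79 [257.4 386.2] [ 0.476 -0.233  0.088]
knob_grip 0.62 [627.1 179.4] [ 0.681 -0.472  0.088]
knob_grip 0.57 [340.1 170.5] [ 0.662 -0.275  0.088]
readout 0.69 [568.8 158.9] [ 0.684 -0.48   0.   ]
readout 0.67 [312.2 154.6] [ 0.658 -0.253  0.   ]
readout 0.33 [338.1 171.4] [ 0.647 -0.278  0.   ]
[-22.717  25.435  36.414 100.965   0.009 149.505] [ 0.63  -0.264  0.244] [-179.999   -0.016    7.778] [0.56  0.172 0.425]
```

View pics/w1.png

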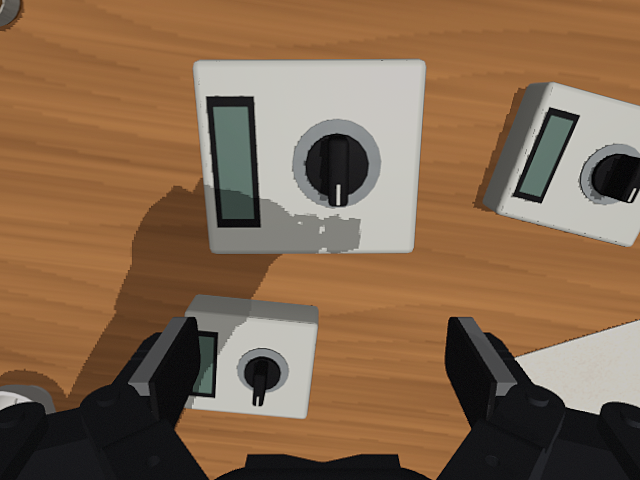

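A, centred at (315,155) in the wrist view, is the largest box. Its wing runs from (340,140) to (338,205), along the box's x. The twist would run joint 6 out of range from this side, so I'll turn the tool half round first.

Run:
```python
from h import *
np.set_printoptions(precision=4,suppress=True)
c=bot.camera("wrist")
print(at_z(c,(336.5,163.5),.066))
for a,b in(((194,62),(425,62)),((212,252),(413,252)),((194,62),(212,252)),((425,62),(413,252))):
    A,B=at_z(c,a,.055),at_z(c,b,.055);d=B-A;print(A,B,np.linalg.norm(d),np.degrees(np.arctan2(d[1],d[0])))
A,B=at_z(c,(340,137),.098),at_z(c,(338,183),.098);print((A+B)/2,B-A)
```

```text
[ 0.663 -0.271  0.066]
[ 0.7193 -0.1594  0.055 ] [ 0.7418 -0.3241  0.055 ] 0.16628950829071115 -82.21172401874186
[ 0.5751 -0.18    0.055 ] [ 0.5976 -0.3451  0.055 ] 0.166637444242881 -82.24685297807893
[ 0.7193 -0.1594  0.055 ] [ 0.5751 -0.18    0.055 ] 0.14566925087330002 -171.87933697055672
[ 0.7418 -0.3241  0.055 ] [ 0.5976 -0.3451  0.055 ] 0.14577384923017409 -171.74282969286415
[ 0.6698 -0.2707  0.098 ] [-0.0306 -0.0032  0.    ]
```

Emit:
{"name": "send_rows", "arguments": {"moves": [0, 0, 0, 0, 0, 1, -1, 0, 0, 0, 0, 0, 1, -1, 0, 0, 0, 0, 0, 1, -1, 0, 0, 0, 0, 0, 1, -1, 0, 0, 0, 0, 0, 1, -1, 0, 0, 0, 0, 0, 1, -1, 0, 0, 0, 0, 0, 1, -1, 0, 0, 0, 0, 0, 1, -1]}}

```text
time: 6.1
ee_pos: [0.6301, -0.2633, 0.2451]
tcp_rot: [179.9, 0.0, 76.8]
wrist_force: [0.4, 0.1, 0.3]
opening: 0.0852
grasp_force: 0.0
```

Emit:
{"name": "send_rows", "arguments": {"moves": [0, 0, 0, 0, 0, 1, -1, 0, 0, 0, 0, 0, 1, -1, 0, 0, 0, 0, 0, 1, -1, 0, 0, 0, 0, 0, 1, -1, 0, 0, 0, 0, 0, 1, -1, 0, 0, 0, 0, 0, 1, -1, 0, 0, 0, 0, 0, 1, -1, 0, 0, 0, 0, 0, 1, -1]}}

```text
time: 7.1
ee_pos: [0.6301, -0.2633, 0.2451]
tcp_rot: [180.0, 0.1, 145.6]
wrist_force: [-0.1, -0.2, 0.0]
opening: 0.0854
grasp_force: 0.0
```

Emit:
{"name": "send_rows", "arguments": {"moves": [0, 0, 0, 0, 0, 1, -1, 0, 0, 0, 0, 0, 1, -1, 0, 0, 0, 0, 0, 1, -1, 0, 0, 0, 0, 0, 1, -1, 0, 0, 0, 0, 0, 0.9, -1, 0, 0, 0, 0, 0, 0, -1]}}

```text
time: 7.85
ee_pos: [0.6301, -0.2635, 0.2449]
tcp_rot: [-180.0, 0.1, -172.7]
wrist_force: [-0.4, -0.8, -0.3]
opening: 0.0852
grasp_force: 0.0
```

Run:
```python
from h import *
np.set_printoptions(precision=4,suppress=True)
s=bot.get_obs();print(s["q"],s["ee_pos"],s["tcp_rot"],s["wrist_force"])
```

```text
[-22.6947  25.3817  36.4074 100.9459   0.0027 -30.042 ] [ 0.6301 -0.2635  0.2449] [-179.9624    0.0705 -172.6528] [-0.3868 -0.7589 -0.3104]
```

Emit:
{"name": "send_rows", "arguments": {"moves": [0.66, -0.16, -0.4, 0, 0, 0.07, -1, 0.66, -0.16, -0.9, 0, 0, 0, -1, 0, 0, -0.9, 0, 0, 0, -1, 0, 0, -1, 0, 0, 0, -1, 0, 0, -1, 0, 0, 0, -1, 0, 0, -1, 0, 0, 0, -1, 0, 0, -0.9, 0, 0, 0, -1, 0, 0, -0.7, 0, 0, 0, -1]}}

```text
time: 8.85
ee_pos: [0.6628, -0.2718, 0.0714]
tcp_rot: [179.9, -0.1, -172.1]
wrist_force: [0.0, 0.1, 0.0]
opening: 0.0859
grasp_force: 0.0
```

Emit:
{"name": "send_rows", "arguments": {"moves": [0, 0, 0, 0, 0, 0, 0.3, 0, 0, 0, 0, 0, 0, 0.3, 0, 0, 0, 0, 0, 0, 0.3, 0, 0, 0, 0, 0, 0, 0.3]}}

```text
time: 9.35
ee_pos: [0.6635, -0.2724, 0.0747]
tcp_rot: [-180.0, 0.1, -172.1]
wrist_force: [-0.0, 0.2, -0.1]
opening: 0.0301
grasp_force: 0.0
```

Run:
```python
from h import *
np.set_printoptions(precision=4,suppress=True)
c=bot.camera("wrist");cv2.imwrite("pics/w2.png",c["color"][:,:,::-1])
s=bot.get_obs();print(s["q"],s["ee_pos"],s["tcp_rot"],s["wrist_force"],s["opening"])
```

```text
[-22.3161  28.022   21.0522  82.9766  -0.0003 -30.2466] [ 0.6634 -0.2723  0.0744] [-179.9728    0.0461 -172.0696] [ 0.8745 -0.8386  0.0131] 0.03014850855489674
```

View pics/w2.png

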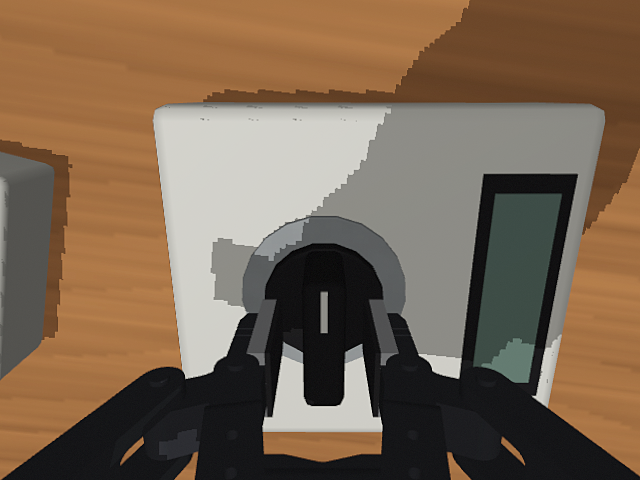

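The wing sits centred between the pads at (324,330). Next: grip, then twist clockwise.

Emit:
{"name": "send_rows", "arguments": {"moves": [0, 0, 0, 0, 0, 0, 1, 0, 0, 0, 0, 0, 0, 1, 0, 0, 0, 0, 0, 0, 1, 0, 0, 0, 0, 0, 0, 1], "squeeze": 40}}

```text
time: 9.9
ee_pos: [0.6632, -0.272, 0.0742]
tcp_rot: [180.0, 0.0, -172.1]
wrist_force: [-1.6, 2.4, 5.2]
opening: 0.0132
grasp_force: 40.5
```

Emit:
{"name": "send_rows", "arguments": {"moves": [0, 0, 0, 0, 0, -0.9, 1, 0, 0, 0, 0, 0, -0.9, 1, 0, 0, 0, 0, 0, -0.9, 1, 0, 0, 0, 0, 0, -0.9, 1, 0, 0, 0, 0, 0, -0.9, 1, 0, 0, 0, 0, 0, -0.9, 1, 0, 0, 0, 0, 0, -0.9, 1, 0, 0, 0, 0, 0, -0.6, 1]}}

```text
time: 10.9
ee_pos: [0.6626, -0.2736, 0.0742]
tcp_rot: [-179.9, 0.1, 128.4]
wrist_force: [-3.9, -3.9, 5.3]
opening: 0.0136
grasp_force: 40.6
```

Emit:
{"name": "send_rows", "arguments": {"moves": [0, 0, 0, 0, 0, -0.2, 1, 0, 0, 0, 0, 0, 0, 1, 0, 0, 0, 0, 0, 0, 1]}}

```text
time: 11.28
ee_pos: [0.6625, -0.2736, 0.0742]
tcp_rot: [-179.9, 0.1, 126.9]
wrist_force: [-4.8, -3.9, 5.9]
opening: 0.0134
grasp_force: 41.2
```

Run:
```python
from h import *
np.set_printoptions(precision=4,suppress=True)
c=bot.camera("wrist");cv2.imwrite("pics/w3.png",c["color"][:,:,::-1])
s=bot.get_obs();print(s["q"],s["ee_pos"],s["tcp_rot"],s["wrist_force"],s["torque"],s["opening"],s["grasp_force"])
```

```text
[-22.3813  28.0253  21.0301  82.9905  -0.1463  30.7227] [ 0.6626 -0.2736  0.0742] [-179.8816    0.0871  126.896 ] [-4.0465 -4.0603  4.4281] [-0.7821  0.9613  0.646 ] 0.01323674995149606 41.22638940811157
```

View pics/w3.png

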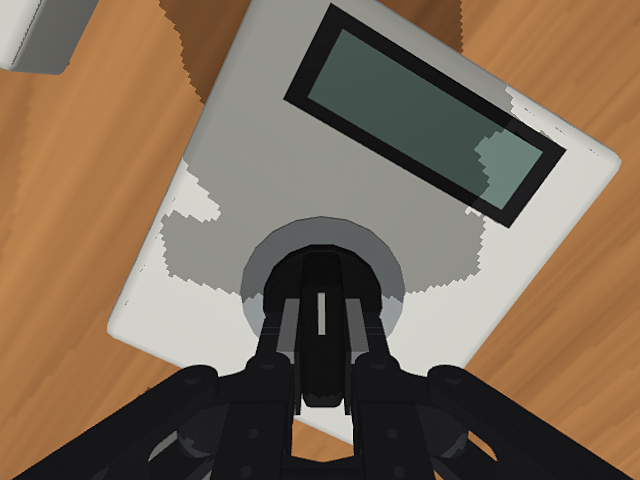

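The tool has turned 61° with the wing still aligned with it, and the moment of 0.65 N m is well above the spring's, so the knob is at its stop. Releasing.

Emit:
{"name": "send_rows", "arguments": {"moves": [0, 0, 0, 0, 0, 0, -1, 0, 0, 0, 0, 0, 0, -1, 0, 0, 0, 0, 0, 0, -1, 0, 0, 0, 0, 0, 0, -1, 0, 0, 0, 0, 0, 0, -1, 0, 0, 0, 0, 0, 0, -1]}}

```text
time: 12.08
ee_pos: [0.6632, -0.2722, 0.0738]
tcp_rot: [180.0, 0.0, 126.9]
wrist_force: [-0.7, 0.1, -0.2]
opening: 0.0855
grasp_force: 0.0
```

Emit:
{"name": "send_rows", "arguments": {"moves": [0, 0, 0.6, 0, 0, 0, -1, 0, 0, 1, 0, 0, 0, -1, 0, 0, 1, 0, 0, 0, -1, 0, 0, 1, 0, 0, 0, -1, 0, 0, 1, 0, 0, 0, -1, 0, 0, 1, 0, 0, 0, -1, 0, 0, 1, 0, 0, 0, -1, 0, 0, 0, 0, 0, 0, -1]}}

```text
time: 13.08
ee_pos: [0.6638, -0.2724, 0.242]
tcp_rot: [179.9, 0.2, 126.9]
wrist_force: [0.6, 0.4, -0.3]
opening: 0.0857
grasp_force: 0.0
```

Run:
```python
from h import *
np.set_printoptions(precision=4,suppress=True)
s=bot.get_obs();print(s["time"],s["q"],s["ee_pos"],s["tcp_rot"],s["wrist_force"])
c=bot.camera("wrist");w=c["color"]
t=bot.camera("top");o=t["color"]
cv2.imwrite("pics/w4.png",np.hstack([cv2.resize(w,(400,300)),cv2.resize(o[150:300,180:380],(400,300),interpolation=3)])[:,:,::-1])
# press orientation: lever grip bar and base plate
for n,cc in(("top",t),("side",bot.camera("side"))):
    for k,z in(("lever_grip",.2),("press",0)):
        for r in bot.landmark_of(n,k)[:1]: print(n,k,round(r["p"],2),np.array(r["pixel"]),at_z(cc,r["pixel"],z))
    r=bot.trace(n,"lever_grip")
    if r: print(r[0]["p"],r[0]["extent"],r[0]["region"].sum())
```

```text
13.075 [-22.3161  31.2967  44.3496 102.7831   0.002   30.7708] [ 0.6638 -0.2724  0.242 ] [179.8602   0.2308 126.9128] [ 0.5714  0.3633 -0.2583]
top lever_grip 0.58 [256.4 267.2] [0.4714 0.1572 0.2   ]
top press 0.61 [240.  224.4] [0.6026 0.238  0.    ]
0.67 [210.8, 203.4, 270.9, 273.0] 716
side lever_grip 0.83 [260.7 190.1] [0.4692 0.1601 0.2   ]
side press 0.59 [301.3 234.9] [0.587  0.2352 0.    ]
0.76 [256.2, 173.7, 316.0, 211.1] 771
```

View pics/w4.png

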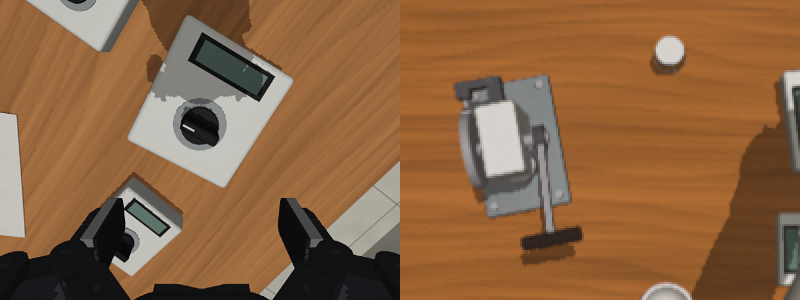

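The knob has sprung home: its wing is again parallel to the box's sides at (200,128) in the left panel. The lever bar is at (552,239) in the right panel. I'll move above the lever with the fingers shut.

Emit:
{"name": "send_rows", "arguments": {"moves": [-0.43, 0.95, 0.4, 0, 0, 0.414, -1, -0.43, 0.95, 0.4, 0, 0, 0.414, 1, -0.43, 0.95, 0.4, 0, 0, 0.414, 1, -0.43, 0.95, 0.4, 0, 0, 0.414, 1, -0.43, 0.95, 0.4, 0, 0, 0.414, 1, -0.43, 0.95, 0.4, 0, 0, 0.414, 1, -0.43, 0.95, 0.4, 0, 0, 0.414, 1, -0.43, 0.95, 0.4, 0, 0, 0.414, 1]}}

```text
time: 14.52
ee_pos: [0.5764, -0.0808, 0.3194]
tcp_rot: [180.0, 0.0, 155.6]
wrist_force: [-0.1, -0.1, 0.1]
opening: 0.0
grasp_force: 0.0
```

Emit:
{"name": "send_rows", "arguments": {"moves": [-0.43, 0.95, 0.1, 0, 0, 0.414, 1, -0.43, 0.95, 0.1, 0, 0, 0.414, 1, -0.43, 0.95, 0, 0, 0, 0.414, 1, -0.43, 0.95, 0, 0, 0, 0.414, 1, -0.43, 0.95, 0, 0, 0, 0.414, 1, -0.43, 0.95, 0, 0, 0, 0.414, 1, -0.43, 0.95, 0, 0, 0, 0.414, 1, -0.43, 0.95, 0, 0, 0, 0.414, 1]}}

```text
time: 15.52
ee_pos: [0.4902, 0.1091, 0.3241]
tcp_rot: [180.0, 0.0, -175.9]
wrist_force: [-0.3, -0.4, -1.3]
opening: -0.0003
grasp_force: 0.0
```

Emit:
{"name": "send_rows", "arguments": {"moves": [-0.43, 0.95, 0, 0, 0, 0.414, 1, -0.43, 0.95, 0, 0, 0, 0.414, 1, 0, 0, 0, 0, 0, 0, 1, 0, 0, 0, 0, 0, 0, 1]}}

```text
time: 16.02
ee_pos: [0.4695, 0.1553, 0.324]
tcp_rot: [-180.0, 0.0, -169.0]
wrist_force: [0.2, -0.4, 0.6]
opening: 0.0
grasp_force: 0.0
```

Run:
```python
from h import *
np.set_printoptions(precision=4,suppress=True)
s=bot.get_obs();print(s["time"],s["q"],s["ee_pos"],s["tcp_rot"],s["wrist_force"],s["opening"])
c=bot.camera("wrist");cv2.imwrite("pics/w5.png",c["color"][:,:,::-1])
for k,z in(("lever_grip",.2),("press",0)):
    for r in bot.landmark_of("wrist",k)[:2]: print(k,round(r["p"],2),np.array(r["pixel"]),at_z(c,r["pixel"],z))
```

```text
16.025 [ 18.3109   0.5554  16.0271 105.4577  -0.0126   7.3324] [0.4695 0.1553 0.324 ] [-179.9893    0.0155 -169.0215] [ 0.1985 -0.4205  0.5988] 1.469455275361835e-05
lever_grip 0.6 [327.4 221.4] [0.4661 0.1571 0.2   ]
press 0.76 [369.6 287.9] [0.5944 0.2363 0.    ]
```

View pics/w5.png

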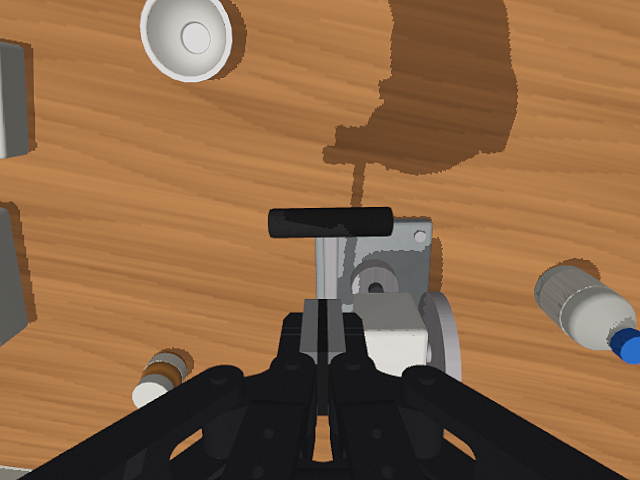

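The bar spans (268,222) to (392,221), level in the wrist image, so the tool is aligned with the press's axes. The grip is at about (0.467, 0.157). Descending to just above it.

Emit:
{"name": "send_rows", "arguments": {"moves": [-0.1, 0.06, -0.9, 0, 0, 0, 1, 0, 0, -1, 0, 0, 0, 1, 0, 0, -1, 0, 0, 0, 1, 0, 0, -1, 0, 0, 0, 1, 0, 0, -0.4, 0, 0, 0, 1, 0, 0, 0, 0, 0, 0, 1]}}

```text
time: 16.92
ee_pos: [0.4671, 0.1564, 0.2162]
tcp_rot: [-180.0, -0.0, -169.1]
wrist_force: [0.6, -0.1, 0.3]
opening: 0.0001
grasp_force: 0.0
```

Emit:
{"name": "send_rows", "arguments": {"moves": [0, 0, -0.12, 0, 0, 0, 1, 0, 0, 0, 0, 0, 0, 1]}}

```text
time: 17.18
ee_pos: [0.4674, 0.1568, 0.2138]
tcp_rot: [180.0, 0.0, -169.0]
wrist_force: [-0.7, 0.9, 0.1]
opening: -0.0004
grasp_force: 0.0
```

Emit:
{"name": "send_rows", "arguments": {"moves": [0, 0, -0.12, 0, 0, 0, 1, 0, 0, 0, 0, 0, 0, 1]}}

```text
time: 17.42
ee_pos: [0.4671, 0.1568, 0.2102]
tcp_rot: [180.0, -0.0, -169.0]
wrist_force: [-0.3, 0.2, -0.6]
opening: 0.0001
grasp_force: 0.0
```

Emit:
{"name": "send_rows", "arguments": {"moves": [0, 0, -0.12, 0, 0, 0, 1, 0, 0, 0, 0, 0, 0, 1]}}

```text
time: 17.68
ee_pos: [0.4669, 0.1568, 0.2085]
tcp_rot: [180.0, 0.1, -169.0]
wrist_force: [-3.9, -1.0, 10.2]
opening: 0.0004
grasp_force: 5.1
```

Contact at z ≈ 0.2095, as expected. Now push along the arc in small steps, one click at a time, feeling the force.

Emit:
{"name": "send_rows", "arguments": {"moves": [-0.06, -0.012, -0.14, 0, 0, 0, 1, -0.06, -0.012, -0.14, 0, 0, 0, 1]}}

```text
time: 17.92
ee_pos: [0.4637, 0.1561, 0.202]
tcp_rot: [180.0, 0.1, -169.0]
wrist_force: [-6.7, -3.0, 13.5]
opening: -0.0001
grasp_force: 6.2
```

Emit:
{"name": "send_rows", "arguments": {"moves": [-0.06, -0.012, -0.14, 0, 0, 0, 1]}}

```text
time: 18.05
ee_pos: [0.4619, 0.1557, 0.1981]
tcp_rot: [180.0, 0.0, -169.0]
wrist_force: [-7.9, -2.5, 10.5]
opening: 0.0001
grasp_force: 5.2
```

Emit:
{"name": "send_rows", "arguments": {"moves": [-0.06, -0.012, -0.14, 0, 0, 0, 1]}}

```text
time: 18.18
ee_pos: [0.4604, 0.1554, 0.1942]
tcp_rot: [180.0, -0.0, -169.0]
wrist_force: [-5.5, -1.1, 8.1]
opening: 0.0002
grasp_force: 3.9
```

Emit:
{"name": "send_rows", "arguments": {"moves": [-0.06, -0.012, -0.14, 0, 0, 0, 1]}}

```text
time: 18.3
ee_pos: [0.4591, 0.1552, 0.1904]
tcp_rot: [180.0, -0.0, -169.0]
wrist_force: [-3.3, -1.0, 5.6]
opening: -0.0001
grasp_force: 2.7
```

Emit:
{"name": "send_rows", "arguments": {"moves": [-0.06, -0.012, -0.14, 0, 0, 0, 1]}}

```text
time: 18.42
ee_pos: [0.4579, 0.1549, 0.1869]
tcp_rot: [180.0, 0.0, -169.0]
wrist_force: [-2.5, -0.6, 9.0]
opening: -0.0002
grasp_force: 4.3
```

Emit:
{"name": "send_rows", "arguments": {"moves": [0, 0, 0, 0, 0, 0, 1]}}

```text
time: 18.55
ee_pos: [0.4579, 0.1549, 0.1869]
tcp_rot: [180.0, 0.0, -169.0]
wrist_force: [-3.1, -0.5, 6.5]
opening: 0.0003
grasp_force: 3.2
```

Click 1 felt: force fell to 5.6 N, then rose to 9.0 N at z = 0.187, matching the model. On to click 2.

Emit:
{"name": "send_rows", "arguments": {"moves": [-0.035, -0.007, -0.155, 0, 0, 0, 1, -0.035, -0.007, -0.155, 0, 0, 0, 1]}}

```text
time: 18.8
ee_pos: [0.4557, 0.1545, 0.1799]
tcp_rot: [180.0, 0.0, -169.0]
wrist_force: [-9.3, -3.9, 11.8]
opening: -0.0
grasp_force: 5.8
```

Emit:
{"name": "send_rows", "arguments": {"moves": [-0.035, -0.007, -0.155, 0, 0, 0, 1, -0.035, -0.007, -0.155, 0, 0, 0, 1]}}

```text
time: 19.05
ee_pos: [0.4541, 0.1542, 0.1715]
tcp_rot: [180.0, 0.0, -169.0]
wrist_force: [-5.1, -1.4, 8.0]
opening: -0.0001
grasp_force: 3.4
```

Emit:
{"name": "send_rows", "arguments": {"moves": [-0.035, -0.007, -0.155, 0, 0, 0, 1]}}

```text
time: 19.18
ee_pos: [0.4533, 0.154, 0.1674]
tcp_rot: [180.0, -0.0, -169.0]
wrist_force: [-4.3, -0.5, 5.4]
opening: -0.0001
grasp_force: 2.5
```

Emit:
{"name": "send_rows", "arguments": {"moves": [-0.035, -0.007, -0.155, 0, 0, 0, 1]}}

```text
time: 19.3
ee_pos: [0.4526, 0.1539, 0.1635]
tcp_rot: [180.0, 0.0, -169.0]
wrist_force: [-3.9, -1.4, 8.9]
opening: -0.0002
grasp_force: 4.4
```

Emit:
{"name": "send_rows", "arguments": {"moves": [0, 0, 0, 0, 0, 0, 1]}}

```text
time: 19.42
ee_pos: [0.4525, 0.1539, 0.1634]
tcp_rot: [180.0, -0.0, -169.0]
wrist_force: [-4.0, -1.6, 5.8]
opening: -0.0001
grasp_force: 3.2
```

Click 2 felt: 5.4 N rising to 8.9 N at z = 0.1635. On to click 3.

Emit:
{"name": "send_rows", "arguments": {"moves": [-0.012, -0.002, -0.157, 0, 0, 0, 1, -0.012, -0.002, -0.157, 0, 0, 0, 1]}}

```text
time: 19.68
ee_pos: [0.4516, 0.1537, 0.1561]
tcp_rot: [180.0, -0.0, -169.0]
wrist_force: [-6.5, -1.7, 11.0]
opening: -0.0002
grasp_force: 5.0
```

Emit:
{"name": "send_rows", "arguments": {"moves": [-0.012, -0.002, -0.157, 0, 0, 0, 1, -0.012, -0.002, -0.157, 0, 0, 0, 1]}}

```text
time: 19.92
ee_pos: [0.4513, 0.1537, 0.1478]
tcp_rot: [180.0, -0.0, -169.0]
wrist_force: [-5.6, -2.1, 6.7]
opening: -0.0
grasp_force: 3.2
```

Emit:
{"name": "send_rows", "arguments": {"moves": [-0.012, -0.002, -0.157, 0, 0, 0, 1]}}

```text
time: 20.05
ee_pos: [0.4511, 0.1536, 0.1437]
tcp_rot: [180.0, -0.0, -169.0]
wrist_force: [-3.2, -0.9, 5.5]
opening: -0.0
grasp_force: 2.4
```

Emit:
{"name": "send_rows", "arguments": {"moves": [-0.012, -0.002, -0.157, 0, 0, 0, 1]}}

```text
time: 20.18
ee_pos: [0.4509, 0.1536, 0.1397]
tcp_rot: [180.0, -0.0, -169.0]
wrist_force: [-4.1, -0.9, 8.0]
opening: -0.0003
grasp_force: 4.1
```

Emit:
{"name": "send_rows", "arguments": {"moves": [0, 0, 0, 0, 0, 0, 1]}}

```text
time: 20.3
ee_pos: [0.4509, 0.1536, 0.1396]
tcp_rot: [180.0, -0.0, -169.0]
wrist_force: [-3.6, -1.0, 5.1]
opening: 0.0002
grasp_force: 2.9
```

Click 3 felt: 5.5 N rising to 8.0 N at z = 0.1397. Now the fourth and last, target z ≈ 0.116.

Emit:
{"name": "send_rows", "arguments": {"moves": [0.01, 0.002, -0.157, 0, 0, 0, 1, 0.01, 0.002, -0.157, 0, 0, 0, 1]}}

```text
time: 20.55
ee_pos: [0.4512, 0.1537, 0.1323]
tcp_rot: [180.0, -0.0, -169.0]
wrist_force: [-4.6, -1.7, 9.0]
opening: -0.0003
grasp_force: 4.6
```

Emit:
{"name": "send_rows", "arguments": {"moves": [0.01, 0.002, -0.157, 0, 0, 0, 1, 0.01, 0.002, -0.157, 0, 0, 0, 1]}}

```text
time: 20.8
ee_pos: [0.4518, 0.1538, 0.1241]
tcp_rot: [180.0, -0.0, -169.0]
wrist_force: [-3.6, -1.0, 6.4]
opening: -0.0002
grasp_force: 3.0
```

Emit:
{"name": "send_rows", "arguments": {"moves": [0.01, 0.002, -0.157, 0, 0, 0, 1]}}

```text
time: 20.92
ee_pos: [0.4521, 0.1539, 0.12]
tcp_rot: [180.0, -0.0, -169.0]
wrist_force: [-3.9, -0.6, 4.5]
opening: -0.0002
grasp_force: 2.4
```

Emit:
{"name": "send_rows", "arguments": {"moves": [0.01, 0.002, -0.15, 0, 0, 0, 1]}}

```text
time: 21.05
ee_pos: [0.4525, 0.154, 0.1161]
tcp_rot: [180.0, -0.0, -169.0]
wrist_force: [-3.3, -0.6, 7.7]
opening: -0.0001
grasp_force: 3.7
```

Emit:
{"name": "send_rows", "arguments": {"moves": [0, 0, 0, 0, 0, 0, 1, 0, 0, 0, 0, 0, 0, 1, 0, 0, 0, 0, 0, 0, 1, 0, 0, 0, 0, 0, 0, 1]}}

```text
time: 21.55
ee_pos: [0.4524, 0.154, 0.1162]
tcp_rot: [180.0, -0.0, -169.0]
wrist_force: [-3.9, -0.8, 3.8]
opening: 0.0002
grasp_force: 2.5
```

Run:
```python
from h import *
np.set_printoptions(precision=4,suppress=True)
a=bot.camera("side")["color"];
s=bot.get_obs();print(s["time"],s["ee_pos"],s["wrist_force"],s["qd"])
cv2.imwrite("pics/s6.png",cv2.resize(a[130:400,180:430],(600,600*270//250))[:600,:,::-1])
```

```text
21.6 [0.4524 0.154  0.1162] [-3.5048 -0.7172  5.0561] [-0.0306  0.0092 -0.1185 -0.006   0.1011  0.098 ]
```

View pics/s6.png

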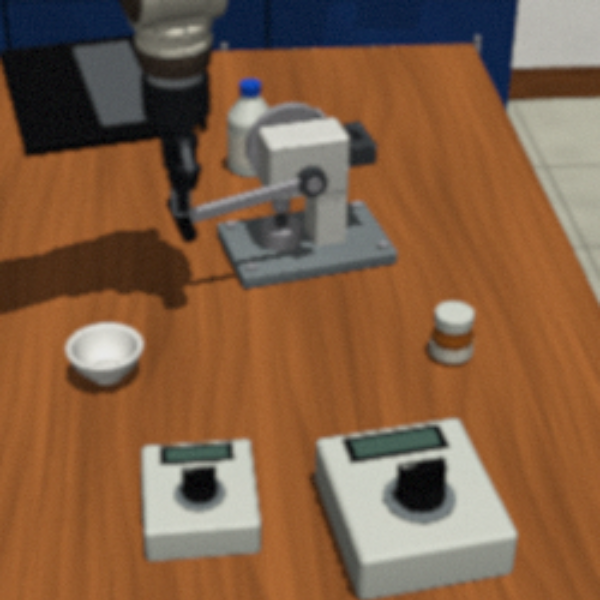

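Click 4 felt: 4.5 N rising to 7.7 N. The lever is held at z = 0.116, about 0.60 rad, with a steady force of about 4 to 5 N. The picture shows it just below level at (185,215), the knob home at (420,485), and the mortar, jar and bottle in place.

```bash
python3 -c "
from workcell import bot
print(bot.job_done())"
```

```text
the job is handed in; nothing more can be done
None
```

I twisted the zero knob to its stop and it sprang back, then pushed the lever down four felt clicks (about 0.60 rad) and was still holding it at hand-in; no verdict was returned.

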